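Park the captive lock screw and draw out the flow-cell carriage

ROBOT

A 6-joint arm with a two-finger parallel gripper is mounted at the origin on the work surface. World frame = base frame: x ahead of the robot, y to its left, z up, the work surface at z = 0. Lengths are in m, angles in rad, forces in N, time in s.
With the tool pointing down it reaches from about 0.375 to 0.9 m from the base axis. Payload 3.1 kg.
Tool frame: the origin (TCP) lies midway between the tips of the shut fingers; the grasp point (between the pads) lies 19 mm behind it; z points along the fingers, y is the line along which they close (so a half turn about z gives the same grasp; the last joint's range is limited). The gripper opens to 87 mm and grips with 3 to 60 N. Pads are 19 mm wide; open, the fingers measure 117 mm over their backs; the gripper's body (75 mm by 190 mm) begins 51 mm behind the grasp point.
Start: joints at [1.109, 0.527, 1.433, -0, 1.181, -0.178], TCP at [0.174, 0.6, 0.192] pointing down, gripper open.
Joint ranges: [-3.08, 3.08], [-0.75, 2.2], [0.22, 2.44], [-1.43, 4.57], [0, 2.65], [-2.85, 2.85]. Speed limits (rad/s): [2.79, 2.79, 3.14, 3.14, 3.14, 3.14].

INTERFACE

Orientations are given as a unit quaternion [x, y, z, w].
In Python, from rig import status, imaging, order gives the robot as it stands.
- The arm moves only by the tool arm_command, never from a script. Its argument "deltas" is one flat list of numbers, 5 for each row, row after row: the opening, from -1 (shut) to 1 (fully open), so that 0 is half open, then the shift along the tool's x, y, z in m, then the turn about the tool's z in rad. In form: [gripper, tx, ty, tz, roll, gripper, tx, ty, tz, roll, ...]. A call has 1 to 12 rows; each row shifts and turns the commanded pose from where the row before left it, along the tool's axes as they then stand; what a row does not reach is not made up. A row lasts 1/8 s, in which the tool goes at most 62.5 mm and 10.7 degrees, less where a joint would pass 70% of its speed; a pose out of reach is approached as far as the arm can. A call with a gripper value outside its range is refused whole. The fingers move at their own pace and stop on an object; "newtons" is the grip in N (left out, the last holds). Time passes only in rows, so rows that do not move let the fingers close. It gives the time, the measured TCP pose, the force, the opening and the grip force at its end, in the units of the state.
- status.get_obs(): the state, without advancing time (a new reading comes with each control period).
- imaging.camera(name): name is "scene" or "top" or "wrist"; returns (picture, depth): 480x640x3 uint8, red, green, blue; 480x640 float32, m along the optical axis (not along the pixel's ray), 0 where there is no reading.
- imaging.camera_params(name): a dict with "intrinsics" (3x3 intrinsics, pixels), "camera_from_world" (4x4, takes a point from world to camera coordinates). Camera axes: x right, y up, looking along -z (the intrinsics and any distortion apply to the point x, -y, -z); pixel columns grow to the right and rows downward; lengths in m; the calibration is good to about 2 mm. A picture is of the moment at which its call begins: read the wrist's pose just before it. camera_params takes no time and is no camera call; for the wrist camera it gives the pose at the moment of the call.
- order.hand_in(): hands the job in; it is judged then, once.
The state is a dict: "time": time; "q": joint angles; "joint_velocities": joint speeds; "joint_torque": joint torques, N m; "position": TCP position; "tool_rot": TCP orientation; "ft_force": force on the tool from outside, world axes, zero at the start; "moment": the same for the moment, N m; "grip_width": finger opening in m; "grip_force": force on a finger pad.
Only numpy, scipy, OpenCV 4.12 (cv2) and the standard library are available. Lean on these libraries where they do the work, as an engineer would, in place of code of your own. Each camera call takes 0.05 s, during which the arm holds its last target. There are 200 camera calls.

TASK

The detector stands open for service of its flow cell. Pull the spring-loaded captive lock screw up until its thread catches, wind it up anticlockwise finger-tight against its stop, without forcing the thread, so that it stays up by itself when you let go; then slide the flow-cell carriage by its post out to its end stop. Do not tug the carriage while the screw still locks it, and leave the other things on the bench where they are.

Things in the scene. Friction and masses are not known exactly. Their poses are not given: they have to be found in the camera images.
- detector: Opened instrument, lid off, 435 mm deep (x), 345 mm wide (y). Origin: centre of its underside, on the bench; x points from its front (robot side) to its rear, z up. Aluminium deck 50 mm above the bench. Mid-front is the cell bay: two low dark rails, the carriage between them, a bridge across it with the lock screw. Within 60 mm of the screw nothing is higher than its boss.
- lock_ferrule: Fixed steel ferrule of the lock screw on the bridge, at x = -85, y = 0, z = 87 mm in the detector's frame. Origin on the screw's upright axis, z up. A boss of 30 mm diameter reaches to 29 mm above the origin, then a neck of 17 mm diameter to 40 mm. Its thread is inside, out of sight.
- lock_screw: Captive screw, knurled steel knob, 26 mm diameter, 20 mm tall plus a domed top, upright. Origin: centre of the knurl; this frame rises with the screw but does not turn with it. At rest 50 mm above the ferrule's origin, held down by a damped spring: about 5 N, and 0.4 N more per mm of lift. Before its thread has caught it turns (0.08 N m), lifts 10.5 mm to an inner roof and drops back when let go.
- cell_carriage: Aluminium flow-cell carriage, 120 mm long, 56 mm wide, 32 mm tall, top 83 mm above the bench. It slides between the rails to the front (-x of the detector) over 60 mm to its end stop; about 3 N moves it. Origin: its underside, 50 mm behind the post; axes as the detector's. Locked, with 1.5 mm play, while the screw's tip is in its hole.
- carriage_post (a point): Upright steel post on the carriage by which it is pulled: 15 mm diameter, from the carriage's top to 40 mm above it, with a 19 mm head on its uppermost 5 mm. This point is on its axis, 24 mm above the carriage's top; closed it lies at x = -170, y = 0 mm in the detector's frame, drawn out at x = -230 mm.
- column: Bystander: steel column, 130 mm long, lying on the detector's deck beside the bay. Origin under its middle.
- fittings_dish: Bystander: small steel dish, 60 mm wide and 14 mm tall, on the detector's deck on the other side of the bay. Origin: centre of its underside.
- vial_rack: Bystander: white vial rack, 90 by 150 by 42 mm. Origin: centre of its underside.
- solvent_bottle: Bystander: clear bottle, 86 mm diameter, 180 mm tall. Origin: centre of its underside.
- beaker: Bystander: plastic beaker, 80 mm diameter, 95 mm tall. Origin: centre of its underside.
- driver: Bystander: screwdriver, 180 mm long, lying on the bench. Origin under its middle.
- thread (a point): Point on the screw's axis at its hidden thread, 15 mm above the ferrule's origin. Lifted 8.5 mm or more and turned anticlockwise (from above), the screw catches after 0.3 to 1.9 rad; in the thread it climbs 2.75 mm per rad with 2 mm of up-and-down play, at about 0.1 N m, and stays where it is left, so it can be wound in several grips. Over 50 N on thread, roof or stop harms them.
- thread_stop (a point): On the screw's axis, 21 mm above the ferrule's origin, at the thread's end. After 2.0 rad in the thread the screw stops hard: 0.2 to 0.3 N m is finger-tight, over 0.5 N m harms it. The knob is then 64 mm above the ferrule's origin once let go. Lifted too little, the screw slips under the thread (a pull then stops after 1 to 7 mm): let it down, turn it back clockwise 1 to 3 rad, pull again.
- screw_tip (a point): Lower end of the screw, on its axis, 65.5 mm below the knob's centre; 6 mm diameter. At rest it is 11.5 mm deep in a hole of the carriage and locks it; with the screw wound to its stop it is 2.5 mm clear above the carriage.

How it is judged:
By the outcome, as a careful person would: the job done as asked, in the order asked, and still so for the second after the job is handed in, with the robot touching nothing.
It also fails if it takes over 70 s, if anything falls off the work surface, if the arm or the gripper's body presses on something with over 40 N, if the wrist force passes 120 N, or if a joint passes its speed limit or range.

## Working session

There is one attempt and no reset: what is moved stays moved. The work goes in short steps, Python scripts to look and compute and a tool call to move; the robot and the scene stay as the last step left them, time stands still between calls to the robot, and variables do not carry over. Pictures are saved under pics/ and viewed, at most 10 in all, crops included, and the job is handed in when it is done.

Besides the shell and the picture viewer there is one more tool, called after "Emit:" by a JSON object that holds its "op" and its "data", one argument or row to a line. arm_command: Moves the arm, as the interface text tells. Its arguments: {"type":"object","properties":{"deltas":{"type":"array"},"newtons":{"type":"number"}},"required":["deltas"]}

```bash
mkdir -p pics
cat > h.py <<'E'
import numpy as np, cv2
from rig import status, imaging, order
def shot(n,f):
    p=imaging.camera_params(n); a,d=imaging.camera(n)
    cv2.imwrite(f'pics/{f}.png',a[:,:,::-1]); np.savez(f'pics/{f}.npz',d=d,K=p["intrinsics"],T=p["camera_from_world"]); return a,d,p
def cloud(f):
    z=np.load(f'pics/{f}.npz'); d,K,T=z['d'],z['K'],z['T']
    v,u=np.mgrid[:480,:640]
    c=np.stack([(u-K[0,2])/K[0,0]*d,-(v-K[1,2])/K[1,1]*d,-d],-1)
    R=T[:3,:3];P=(c-T[:3,3])@R
    P[d<=0]=np.nan
    return P
E
python3 - <<'E'
from h import *
print(status.get_obs())
for n in ("top","scene"):
    a,d,p=shot(n,n+"0"); print(p); P=cloud(n+"0"); print(P[240,320])
E
```

```text
{'time': 0.0, 'q': array([ 1.10952299e+00,  5.28484784e-01,  1.43390813e+00,  3.11514271e-05,
        1.18142367e+00, -1.78506387e-01]), 'joint_velocities': array([-1.71881004e-03,  1.22328942e-04,  1.97411533e-04, -4.28914516e-05,
       -4.91035692e-04,  2.42532183e-03]), 'joint_torque': array([-1.18197135e-03, -4.40045357e+01, -1.76589882e+01,  6.33806898e-02,
        5.83236536e-02, -1.63549607e-04]), 'position': array([0.17398228, 0.59945009, 0.19055845]), 'tool_rot': array([ 1.40918703e-01,  9.90020546e-01, -1.05102539e-03, -3.63343184e-04]), 'ft_force': array([ 0.09053045, -0.28616111, -0.14622005]), 'moment': array([0.02298746, 0.03990588, 0.00014256]), 'grip_force': 0.0, 'grip_width': 0.08724361416989201}
{'intrinsics': array([[613.03036696,   0.        , 321.56760389],
       [  0.        , 613.03036696, 237.38078066],
       [  0.        ,   0.        ,   1.        ]]), 'camera_from_world': array([[-1.02207101e-02, -9.99945074e-01, -2.32073443e-03,
         5.74640604e-03],
       [ 9.73313265e-01, -1.04805359e-02,  2.29241022e-01,
        -5.63489379e-01],
       [-2.29252753e-01,  8.42044145e-05,  9.73366924e-01,
        -1.33103984e+00],
       [ 0.00000000e+00,  0.00000000e+00,  0.00000000e+00,
         1.00000000e+00]])}
[0.55277379 0.00341268 0.08563393]
{'intrinsics': array([[499.94210265,   0.        , 317.06602136],
       [  0.        , 499.94210265, 243.16130942],
       [  0.        ,   0.        ,   1.        ]]), 'camera_from_world': array([[-0.36574438,  0.93065012,  0.01101814,  0.20811318],
       [-0.79348527, -0.31798224,  0.5189108 ,  0.38680655],
       [ 0.48642797,  0.18104597,  0.85475738, -1.81147063],
       [ 0.        ,  0.        ,  0.        ,  1.        ]])}
[ 0.52298669 -0.00941     0.0668303 ]
```

View pics/top0.png

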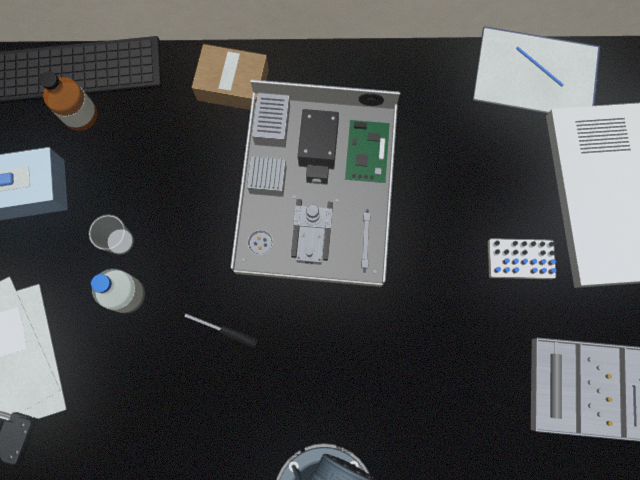

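View pics/scene0.png

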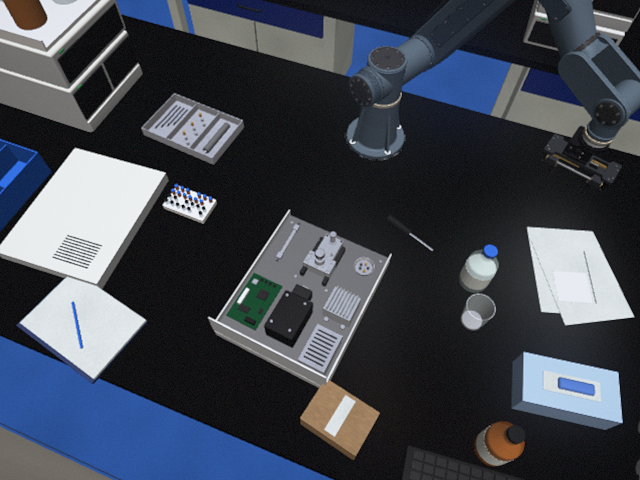

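The top view shows the knob at about (313,212), the post near (311,250), the dish at (260,242) and the column at (366,240). The detector is turned a few degrees.

Run:
```python
from h import *
P=cloud("top0")
Q=P[195:275,285:340].reshape(-1,3);
for lo,hi in((.14,.17),(.115,.13)):
    m=(Q[:,2]>lo)&(Q[:,2]<hi); s=Q[m]; print(m.sum(),s.mean(0),s.min(0),s.max(0))
s=Q[(Q[:,2]>.118)&(Q[:,2]<.128)]; print(np.round(s[np.argsort(s[:,0])][:60:3],3))
# orientation from deck walls: minAreaRect of points above .03
w=np.isfinite(P[...,2])&(P[...,2]>.03)&(P[...,2]<.12)
m=np.zeros((480,640),np.uint8); m[75:290,225:405]=w[75:290,225:405]*255
n,l,st,_=cv2.connectedComponentsWithStats(m); k=1+np.argmax(st[1:,4]); X=P[l==k][:,:2].astype(np.float32); X=X[X[:,0]<.75]
print(cv2.minAreaRect(X*1000))
a=cv2.imread('pics/top0.png')[190:275,280:345]; cv2.imwrite('pics/c1.png',cv2.resize(a,None,fx=7,fy=7,interpolation=cv2.INTER_CUBIC)[:600])
```

```text
121 [0.60445843 0.01980714 0.14809344] [0.59350569 0.00691896 0.14001623] [0.61789938 0.03308089 0.1581706 ]
78 [0.54413236 0.02575705 0.12143011] [0.51320485 0.00718413 0.11506469] [0.6044938  0.0361723  0.12937432]
[[0.513 0.027 0.123]
 [0.514 0.03  0.122]
 [0.515 0.032 0.126]
 [0.516 0.034 0.123]
 [0.518 0.032 0.124]
 [0.518 0.025 0.122]
 [0.518 0.021 0.12 ]
 [0.52  0.023 0.124]
 [0.52  0.032 0.121]
 [0.522 0.036 0.123]
 [0.523 0.03  0.121]
 [0.524 0.025 0.126]
 [0.524 0.021 0.124]
 [0.525 0.034 0.119]
 [0.526 0.032 0.124]
 [0.527 0.03  0.119]
 [0.529 0.025 0.123]
 [0.593 0.021 0.119]
 [0.595 0.027 0.118]
 [0.6   0.009 0.118]]
((619.2811279296875, 18.737808227539062), (346.10009765625, 294.5038757324219), 84.33805084228516)
```

View pics/c1.png

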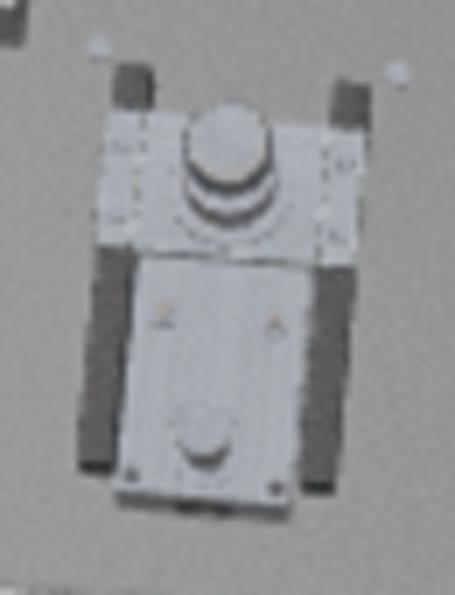

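Emit:
{"op": "arm_command", "data": {
  "deltas": [1,0,0,-0.045,0,1,0,0,-0.045,0,1,-0.032,-0.0243,0,0,1,-0.032,-0.0243,0,0,1,-0.032,-0.0243,0,0,1,-0.032,-0.0243,0,0,1,-0.032,-0.0243,0,0,1,-0.032,-0.0243,0,0,1,-0.032,-0.0243,0,0,1,-0.032,-0.0243,0,0,1,-0.032,-0.0243,0,0,1,-0.032,-0.0243,0,0],
  "newtons": 30
}}

```text
time: 1.6
position: [0.4142, 0.2763, 0.2812]
tool_rot: [0.141, 0.99, -0.0, -0.0]
ft_force: [-0.4, 0.4, -0.1]
grip_width: 0.0867
grip_force: 0.0
```

Emit:
{"op": "arm_command", "data": {
  "deltas": [1,-0.032,-0.0243,0,0,1,-0.032,-0.0243,0,0,1,-0.032,-0.0243,0,0,1,-0.032,-0.0243,0,0,1,-0.032,-0.0243,0,0,1,-0.032,-0.0243,0,0,1,-0.032,-0.0243,0,0,1,-0.032,-0.0243,0,0,1,0,0,0,0.18,1,0,0,0,0.18,1,0,0,0,0.18,1,0,0,0,0.18]
}}

```text
time: 3.1
position: [0.605, 0.0194, 0.2809]
tool_rot: [0.483, 0.875, -0.0, -0.001]
ft_force: [0.2, 0.2, -0.7]
grip_width: 0.087
grip_force: 0.0
```

Emit:
{"op": "arm_command", "data": {
  "deltas": [1,0,0,0,0.18,1,0,0,0,0.18,1,0,0,0,0.18,1,0,0,0,0.18,1,0,0,0,0.18,1,0,0,0,0.18,1,0,0,0,0.18,1,0,0,0,0.18,1,0,0,0,0.18,1,0,0,0,0.18,1,0,0,0,0.18,1,0,0,0,0.18]
}}

```text
time: 4.6
position: [0.605, 0.0195, 0.2809]
tool_rot: [1.0, -0.014, -0.001, -0.0]
ft_force: [0.0, -0.0, -1.0]
grip_width: 0.0866
grip_force: 0.0
```

Emit:
{"op": "arm_command", "data": {
  "deltas": [0.3,0,0,0.02,0.18,0.3,0,0,0.02,0.18,0.3,0,0,0.02,0.18,0.3,0,0,0,0.18,0.3,0,0,0,0.18,0.3,0,0,0,0]
}}

```text
time: 5.35
position: [0.605, 0.0195, 0.221]
tool_rot: [0.896, -0.444, -0.001, 0.0]
ft_force: [-0.4, -0.4, 0.4]
grip_width: 0.0565
grip_force: 0.0
```

Run:
```python
from h import *
o=status.get_obs(); print(o)
shot("wrist","w1"); P=cloud("w1").reshape(-1,3)
t=P[(P[:,2]>.14)&(P[:,2]<.165)&(np.hypot(P[:,0]-.606,P[:,1]-.02)<.03)]
print(len(t),t.mean(0) if len(t) else 0,t.min(0),t.max(0)) if len(t) else 0
```

```text
{'time': 5.35, 'q': array([-1.52269107e-01,  4.70019380e-01,  1.44925334e+00,  3.43307256e-06,
        1.22357208e+00,  2.33766272e+00]), 'joint_velocities': array([-0.0007958 , -0.00283041, -0.00383336,  0.00101521, -0.00082306,
       -0.04729142]), 'joint_torque': array([-3.47545906e-02, -4.19843245e+01, -1.83616304e+01, -2.94743967e-02,
       -7.30338483e-02,  3.07514956e-01]), 'position': array([0.60503258, 0.01945401, 0.22098104]), 'tool_rot': array([ 8.96243875e-01, -4.43561184e-01, -5.97234386e-04,  1.87840206e-04]), 'ft_force': array([-0.35215726, -0.44582518,  0.40455248]), 'moment': array([0.01730314, 0.18352339, 0.00783204]), 'grip_force': 0.0, 'grip_width': 0.056538005097854845}
799 [0.60760193 0.0172431  0.15003679] [0.59262066 0.00521208 0.14016808] [0.62009773 0.0324649  0.15514962]
```

View pics/w1.png

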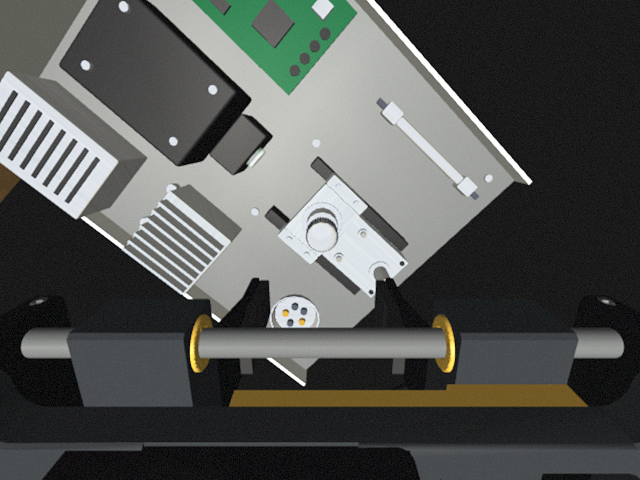

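The wrist view shows the knob at about (322,230), the post at (378,272) and nothing else near the finger paths. The knob is at about (0.606, 0.019), so I go down and grip it.

Emit:
{"op": "arm_command", "data": {
  "deltas": [0.3,0.001,-0.0005,0.025,0,0.3,0,0,0.025,0,0.3,0,0,0.025,0,0.3,0,0,0.015,0,0.3,0,0,0.01,0,0.3,0,0,0,0,-0.2,0,0,0,0,-1,0,0,0,0,-1,0,0,0,0,-1,0,0,0,0,-1,0,0,0,0],
  "newtons": 30
}}

```text
time: 6.78
position: [0.6065, 0.0189, 0.1217]
tool_rot: [0.896, -0.444, 0.0, -0.0]
ft_force: [-0.7, 0.3, 0.1]
grip_width: 0.0147
grip_force: 0.0
```

```bash
cat > s.py <<'E'
from h import *
o=status.get_obs()
for k in("time","position","ft_force","moment","grip_width","grip_force"):print(k,np.round(o[k],4))
x,y,_,_=o["tool_rot"];print("q6",round(o["q"][5],3),"yaw",round(2*np.arctan2(y,x),3))
E
python3 s.py
```

```text
time 6.775
position [0.6065 0.0189 0.1217]
ft_force [-0.744   0.3412  0.0853]
moment [ 0.045   0.1647 -0.007 ]
grip_width 0.0147
grip_force 0.0
q6 2.339 yaw -0.921
```

Run:
```python
from h import *
print(status.get_obs()["grip_width"])
a,d,p=shot("wrist","w2")
P=cloud("w2"); 
print(status.get_obs()["grip_width"])
b,d,p=shot("scene","s2"); 
c=cv2.resize(b[190:310,270:400],None,fx=4,fy=4,interpolation=cv2.INTER_CUBIC)
a=cv2.resize(a,(400,300)); o=np.zeros((480,800,3),np.uint8); o[:300,:400]=a; o[:,400:]=cv2.resize(c,(520,480))[:,60:460]
cv2.imwrite('pics/j2.png',o[:,:,::-1])
```

```text
0.014747867469617674
0.010570309595230098
```

View pics/j2.png

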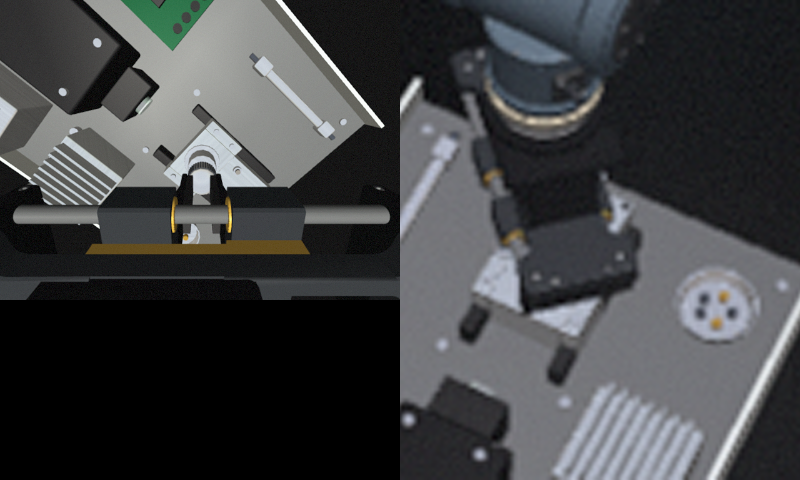

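Run:
```python
from h import *
P=cloud("w2"); Q=P.reshape(-1,3)
t=Q[(Q[:,2]>.14)&(Q[:,2]<.165)&(np.hypot(Q[:,0]-.606,Q[:,1]-.02)<.04)]
print(len(t),np.median(t,0),np.percentile(t,2,0),np.percentile(t,98,0))
for f in ("w1","w2"):
  P=cloud(f);z=np.load(f'pics/{f}.npz'); R=z['T'][:3,:3]; print(f,"cam",-R.T@z['T'][:3,3]); print(R.round(3))
P=cloud("w2")
for v in range(220,330,10): print(v,P[v,320].round(3),P[v,300].round(3),P[v,345].round(3))
a=cv2.imread('pics/w2.png')[200:340,240:400]; cv2.imwrite('pics/c2.png',cv2.resize(a,(640,560),interpolation=cv2.INTER_CUBIC))
```

```text
1720 [0.60890668 0.01562043 0.15237388] [0.59777529 0.00153798 0.14121847] [0.62475166 0.02846318 0.16381804]
w1 cam [ 0.65549986 -0.04661411  0.41554021]
[[-0.796 -0.606  0.   ]
 [ 0.577 -0.759 -0.302]
 [ 0.183 -0.24   0.953]]
w2 cam [ 0.6565245  -0.04722522  0.31627552]
[[-0.797 -0.604 -0.001]
 [ 0.576 -0.76  -0.301]
 [ 0.181 -0.24   0.954]]
220 [ 0.624 -0.002  0.094] [0.631 0.017 0.051] [ 0.61  -0.012  0.094]
230 [0.62  0.004 0.094] [0.627 0.021 0.059] [ 0.606 -0.007  0.094]
240 [0.616 0.008 0.099] [0.627 0.018 0.094] [ 0.601 -0.001  0.094]
250 [0.615 0.009 0.116] [0.623 0.023 0.096] [0.598 0.004 0.097]
260 [0.616 0.009 0.136] [0.618 0.029 0.097] [0.593 0.01  0.097]
270 [0.615 0.01  0.147] [0.617 0.028 0.116] [0.589 0.016 0.098]
280 [0.612 0.013 0.151] [0.622 0.018 0.155] [0.604 0.003 0.158]
290 [0.609 0.017 0.153] [0.621 0.018 0.166] [0.603 0.004 0.166]
300 [0.606 0.022 0.153] [0.62  0.018 0.176] [0.604 0.005 0.177]
310 [0.601 0.029 0.149] [0.62  0.017 0.186] [0.604 0.005 0.186]
320 [0.562 0.081 0.051] [0.62  0.016 0.195] [0.605 0.006 0.194]
```

View pics/c2.png

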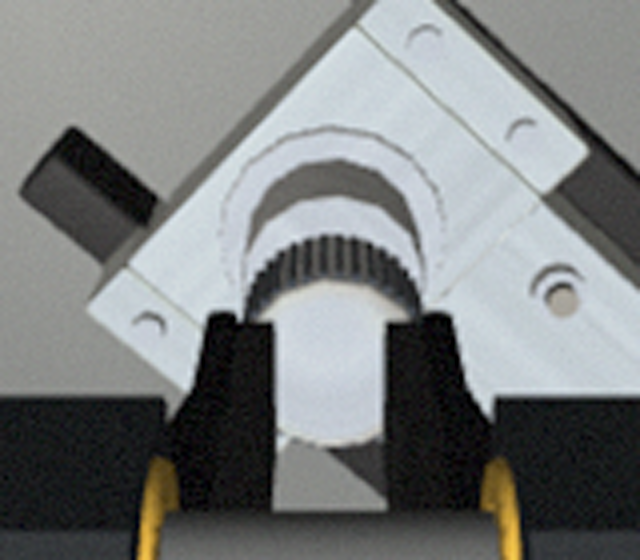

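Run:
```python
from h import *
P=cloud("w1")
for v in range(270,320,4): print(v,P[v,259].round(3),P[v,264].round(3),P[v,380].round(3),P[v,388].round(3))
for f in ("s2","scene0"):
    P=cloud(f)
    Q=P.reshape(-1,3)
    c=(.6065,.0189) if f=="s2" else (.174,.5995)
    t=Q[(np.hypot(Q[:,0]-c[0],Q[:,1]-c[1])<.07)&(Q[:,2]>.10)]
    print(f,len(t),np.histogram(t[:,2],np.arange(.1,.35,.01)))
o=status.get_obs();print(o["grip_width"],o["grip_force"],o["ft_force"])
```

```text
270 [0.622 0.119 0.052] [0.617 0.116 0.051] [0.528 0.023 0.099] [0.516 0.02  0.086]
274 [0.619 0.124 0.051] [0.614 0.121 0.05 ] [0.528 0.024 0.107] [0.518 0.021 0.098]
278 [0.616 0.129 0.05 ] [0.612 0.124 0.052] [0.529 0.026 0.115] [ 0.584 -0.011  0.255]
282 [0.637 0.032 0.256] [0.635 0.03  0.257] [ 0.587 -0.007  0.257] [ 0.585 -0.01   0.26 ]
286 [nan nan nan] [0.634 0.03  0.26 ] [ 0.588 -0.006  0.262] [ 0.586 -0.009  0.264]
290 [0.636 0.031 0.266] [0.634 0.029 0.265] [ 0.588 -0.005  0.265] [ 0.585 -0.008  0.265]
294 [0.635 0.03  0.271] [0.633 0.031 0.266] [ 0.588 -0.005  0.269] [ 0.585 -0.007  0.27 ]
298 [0.635 0.03  0.274] [0.632 0.032 0.267] [ 0.587 -0.003  0.269] [ 0.586 -0.007  0.274]
302 [0.634 0.029 0.279] [0.63  0.033 0.268] [ 0.586 -0.002  0.27 ] [ 0.587 -0.007  0.278]
306 [0.633 0.03  0.279] [0.629 0.035 0.269] [ 0.585 -0.001  0.271] [ 0.587 -0.006  0.281]
310 [0.632 0.032 0.279] [0.628 0.036 0.269] [0.584 0.001 0.272] [ 0.588 -0.006  0.285]
314 [0.631 0.034 0.279] [0.627 0.038 0.27 ] [0.583 0.002 0.273] [ 0.588 -0.005  0.288]
318 [0.63  0.035 0.279] [0.626 0.04  0.27 ] [0.582 0.004 0.273] [ 0.588 -0.004  0.29 ]
s2 4052 (array([  0,   0,   0,   0,   2,   0,   0,   0,   0,   0,   0,   0,   6,
        83, 127,  17, 161,  47,  37,  42,  51, 122, 235, 109]), array([0.1 , 0.11, 0.12, 0.13, 0.14, 0.15, 0.16, 0.17, 0.18, 0.19, 0.2 ,
       0.21, 0.22, 0.23, 0.24, 0.25, 0.26, 0.27, 0.28, 0.29, 0.3 , 0.31,
       0.32, 0.33, 0.34]))
scene0 4685 (array([  0,   0,   0,   0,   0,   0,   0,   0,   0,   0,   0,   4,  16,
        19,  24,  25,  35,   8,   1,  22, 148, 167, 202, 305]), array([0.1 , 0.11, 0.12, 0.13, 0.14, 0.15, 0.16, 0.17, 0.18, 0.19, 0.2 ,
       0.21, 0.22, 0.23, 0.24, 0.25, 0.26, 0.27, 0.28, 0.29, 0.3 , 0.31,
       0.32, 0.33, 0.34]))
0.006618754354768958 6.672417372465134 [-2.89319736 -0.772718    9.72530569]
```

The depth image and the early contact show that the fingertips sit about 31 mm higher than the reported TCP. They closed on the dome instead of the knurl. I'll open, go lower in steps and re-grip.

Emit:
{"op": "arm_command", "data": {
  "deltas": [0.3,0,0,0,0,0.3,0,0,0,0,0.3,0,0,0,0,0.3,0,0,0,0,0.3,0,0,0,0,0.3,0,0,0,0]
}}

```text
time: 7.62
position: [0.6064, 0.0189, 0.1214]
tool_rot: [0.896, -0.444, -0.0, 0.0]
ft_force: [0.2, 0.7, -0.4]
grip_width: 0.0542
grip_force: 0.0
```

```bash
python3 s.py
```

```text
time 7.625
position [0.6064 0.0189 0.1214]
ft_force [ 0.2154  0.7232 -0.373 ]
moment [-0.0146  0.2013  0.0154]
grip_width 0.0542
grip_force 0.0
q6 2.339 yaw -0.921
```

Emit:
{"op": "arm_command", "data": {
  "deltas": [0.3,0,0,0.007,0,0.3,0,0,0.007,0,0.3,0,0,0.007,0,0.3,0,0,0.004,0,0.3,0,0,0.003,0,0.3,0,0,0,0]
}}

```text
time: 8.38
position: [0.6063, 0.0189, 0.0933]
tool_rot: [0.896, -0.444, -0.0, 0.0]
ft_force: [0.4, -0.5, 0.7]
grip_width: 0.0566
grip_force: 0.0
```

Emit:
{"op": "arm_command", "data": {
  "deltas": [-1,0,0,0,0,-1,0,0,0,0,-1,0,0,0,0,-1,0,0,0,0],
  "newtons": 30
}}

```text
time: 8.88
position: [0.6059, 0.0186, 0.0936]
tool_rot: [0.896, -0.444, -0.0, 0.001]
ft_force: [1.3, -0.8, 2.7]
grip_width: 0.0249
grip_force: 30.1
```

```bash
python3 s.py
```

```text
time 8.875
position [0.6059 0.0186 0.0936]
ft_force [ 1.3265 -0.7922  2.7426]
moment [ 0.0399 -0.1028  0.0161]
grip_width 0.0249
grip_force 30.1058
q6 2.339 yaw -0.921
```

Emit:
{"op": "arm_command", "data": {
  "deltas": [-1,0,0,-0.002,0,-1,0,0,-0.002,0,-1,0,0,-0.002,0,-1,0,0,0,0]
}}

```text
time: 9.38
position: [0.6059, 0.0186, 0.0992]
tool_rot: [0.896, -0.444, -0.0, 0.0]
ft_force: [-0.0, -3.4, -7.7]
grip_width: 0.025
grip_force: 30.0
```

Emit:
{"op": "arm_command", "data": {
  "deltas": [-1,0,0,-0.0015,0,-1,0,0,-0.0015,0,-1,0,0,0,0,-1,0,0,0,0]
}}

```text
time: 9.88
position: [0.606, 0.0186, 0.1025]
tool_rot: [0.896, -0.444, -0.0, 0.0]
ft_force: [0.2, -4.7, -7.4]
grip_width: 0.0249
grip_force: 30.0
```

```bash
python3 s.py
python3 - <<'E'
from h import *
shot("wrist","w3"); P=cloud("w3"); Q=P.reshape(-1,3)
t=Q[(Q[:,2]>.14)&(Q[:,2]<.175)&(np.hypot(Q[:,0]-.606,Q[:,1]-.0187)<.011)]
print(len(t),np.percentile(t[:,2],[5,50,95]) if len(t) else 0)
E
```

```text
time 9.875
position [0.606  0.0186 0.1025]
ft_force [ 0.2485 -4.7245 -7.4476]
moment [-0.7744  0.358   0.0222]
grip_width 0.0249
grip_force 29.9985
q6 2.339 yaw -0.921
1113 [0.1581427  0.16069063 0.16273371]
```

Emit:
{"op": "arm_command", "data": {
  "deltas": [-1,0,0,-0.0006,0,-1,0,0,0,-0.1,-1,0,0,0,-0.1,-1,0,0,0,-0.1,-1,0,0,0,0]
}}

```text
time: 10.55
position: [0.6061, 0.0187, 0.1031]
tool_rot: [0.952, -0.306, -0.0, 0.0]
ft_force: [-0.8, -4.6, -9.2]
grip_width: 0.0249
grip_force: 30.0
```

```bash
python3 s.py
```

```text
time 10.55
position [0.6061 0.0187 0.1031]
ft_force [-0.8093 -4.558  -9.1683]
moment [-0.8566  0.3436  0.0487]
grip_width 0.0249
grip_force 29.998
q6 2.04 yaw -0.622
```

Emit:
{"op": "arm_command", "data": {
  "deltas": [-1,0,0,0,-0.1,-1,0,0,0,-0.1,-1,0,0,0,-0.1,-1,0,0,0,0]
}}

```text
time: 11.05
position: [0.6061, 0.0188, 0.103]
tool_rot: [0.987, -0.161, -0.0, 0.0]
ft_force: [-1.5, -5.7, -7.9]
grip_width: 0.025
grip_force: 30.0
```

Emit:
{"op": "arm_command", "data": {
  "deltas": [-1,0,0,0,-0.1,-1,0,0,0,-0.1,-1,0,0,0,-0.1,-1,0,0,0,0]
}}

```text
time: 11.55
position: [0.6061, 0.0189, 0.1031]
tool_rot: [1.0, -0.012, -0.0, 0.0]
ft_force: [-1.6, -5.4, -9.4]
grip_width: 0.0249
grip_force: 30.0
```

```bash
python3 s.py
```

```text
time 11.55
position [0.6061 0.0189 0.1031]
ft_force [-1.6053 -5.4036 -9.407 ]
moment [-0.8599  0.426   0.0724]
grip_width 0.0249
grip_force 29.9979
q6 1.442 yaw -0.024
```

Turned 0.9 rad. The load is still on the spring, so the thread has not caught yet and I go on.

Emit:
{"op": "arm_command", "data": {
  "deltas": [-1,0,0,0,-0.1,-1,0,0,0,-0.1,-1,0,0,0,-0.1,-1,0,0,0,0]
}}

```text
time: 12.05
position: [0.6062, 0.0189, 0.1033]
tool_rot: [0.991, 0.137, -0.0, 0.0]
ft_force: [-2.3, -5.0, -7.0]
grip_width: 0.0247
grip_force: 30.0
```

Emit:
{"op": "arm_command", "data": {
  "deltas": [-1,0,0,0,-0.1,-1,0,0,0,-0.1,-1,0,0,0,0]
}}

```text
time: 12.42
position: [0.6062, 0.0189, 0.1036]
tool_rot: [0.972, 0.236, -0.0, 0.0]
ft_force: [-2.7, -4.3, -5.7]
grip_width: 0.0251
grip_force: 30.0
```

```bash
python3 s.py
```

```text
time 12.425
position [0.6062 0.0189 0.1036]
ft_force [-2.7431 -4.2557 -5.6987]
moment [-0.8885  0.5039  0.0545]
grip_width 0.0251
grip_force 29.9987
q6 0.942 yaw 0.476
```

Emit:
{"op": "arm_command", "data": {
  "deltas": [-1,0,0,0,-0.1,-1,0,0,0,-0.1,-1,0,0,0,0]
}}

```text
time: 12.8
position: [0.6061, 0.019, 0.104]
tool_rot: [0.943, 0.331, -0.0, -0.0]
ft_force: [-2.6, -4.0, -3.7]
grip_width: 0.0246
grip_force: 30.0
```

```bash
python3 s.py
```

```text
time 12.8
position [0.6061 0.019  0.104 ]
ft_force [-2.5927 -3.9849 -3.6726]
moment [-0.8486  0.6657  0.0862]
grip_width 0.0246
grip_force 29.9991
q6 0.742 yaw 0.676
```

The thread has caught: the knob climbs and the load is moving onto the thread. I'll turn and rise together from here.

Emit:
{"op": "arm_command", "data": {
  "deltas": [-1,0,0,-0.0006,-0.1,-1,0,0,-0.0004,-0.1,-1,0,0,-0.0003,-0.1,-1,0,0,-0.0003,-0.1,-1,0,0,-0.0003,-0.1,-1,0,0,0,0]
}}

```text
time: 13.55
position: [0.606, 0.0191, 0.1054]
tool_rot: [0.832, 0.555, -0.0, -0.0]
ft_force: [-2.5, -4.6, -5.3]
grip_width: 0.025
grip_force: 30.0
```

```bash
python3 s.py
```

```text
time 13.55
position [0.606  0.0191 0.1054]
ft_force [-2.476  -4.5601 -5.3487]
moment [-0.8462  0.4621  0.023 ]
grip_width 0.025
grip_force 29.9984
q6 0.242 yaw 1.176
```

Emit:
{"op": "arm_command", "data": {
  "deltas": [-1,0,0,-0.0003,-0.1,-1,0,0,-0.0003,-0.1,-1,0,0,-0.0003,-0.1,-1,0,0,-0.0003,-0.1,-1,0,0,0,0]
}}

```text
time: 14.18
position: [0.606, 0.0192, 0.1065]
tool_rot: [0.705, 0.709, -0.0, -0.0]
ft_force: [-3.2, -3.3, -6.4]
grip_width: 0.0248
grip_force: 30.0
```

```bash
python3 s.py
```

```text
time 14.175
position [0.606  0.0192 0.1065]
ft_force [-3.2049 -3.2872 -6.39  ]
moment [-0.7548  0.5139 -0.0217]
grip_width 0.0248
grip_force 29.9986
q6 -0.158 yaw 1.576
```

Emit:
{"op": "arm_command", "data": {
  "deltas": [-1,0,0,-0.0003,-0.1,-1,0,0,-0.0003,-0.1,-1,0,0,0,0]
}}

```text
time: 14.55
position: [0.6058, 0.0191, 0.1071]
tool_rot: [0.631, 0.776, -0.0, -0.001]
ft_force: [-2.5, -4.0, -6.9]
grip_width: 0.025
grip_force: 30.0
```

```bash
python3 s.py
```

```text
time 14.55
position [0.6058 0.0191 0.1071]
ft_force [-2.5009 -4.0355 -6.9186]
moment [-0.6644  0.3364  0.0925]
grip_width 0.025
grip_force 29.9981
q6 -0.358 yaw 1.776
```

Emit:
{"op": "arm_command", "data": {
  "deltas": [-1,0,0,-0.0003,-0.1,-1,0,0,0,0,-1,0,0,0,0]
}}

```text
time: 14.92
position: [0.6059, 0.0192, 0.1072]
tool_rot: [0.592, 0.806, -0.0, -0.001]
ft_force: [-2.7, -4.7, -6.1]
grip_width: 0.0253
grip_force: 30.0
```

```bash
python3 s.py
```

```text
time 14.925
position [0.6059 0.0192 0.1072]
ft_force [-2.7001 -4.7168 -6.0885]
moment [-0.7317  0.3517 -0.0284]
grip_width 0.0253
grip_force 29.9989
q6 -0.457 yaw 1.875
```

```bash
cat > m.py <<'E'
from h import *
L=[]
for i in range(6):
    imaging.camera("wrist"); o=status.get_obs(); x,y,_,_=o["tool_rot"]
    L.append([*o["ft_force"],o["moment"][2],o["joint_torque"][5],2*np.arctan2(y,x),o["position"][2],o["q"][5]])
print("F Mz tau6 yaw z q6",np.round(np.mean(L,0),4),"sd",np.round(np.std(L,0)[3:5],3),o["time"])
E
python3 m.py
```

```text
F Mz tau6 yaw z q6 [-2.5275e+00 -4.2244e+00 -6.5571e+00 -1.9400e-02 -5.0000e-03  1.8753e+00
  1.0730e-01 -4.5730e-01] sd [0.018 0.   ] 15.225
```

Emit:
{"op": "arm_command", "data": {
  "deltas": [-1,0,0,-0.0001,-0.05,-1,0,0,0,0]
}}

```text
time: 15.48
position: [0.6059, 0.0192, 0.1073]
tool_rot: [0.572, 0.821, 0.0, -0.001]
ft_force: [-3.1, -4.1, -6.8]
grip_width: 0.0251
grip_force: 30.0
```

```bash
python3 m.py
```

```text
F Mz tau6 yaw z q6 [-2.5961 -4.3909 -6.8771 -0.1047 -0.1199  1.9247  0.1073 -0.5069] sd [0.038 0.003] 15.775
```

Emit:
{"op": "arm_command", "data": {
  "deltas": [-1,0,0,-0.0001,-0.03,-1,0,0,0,0]
}}

```text
time: 16.02
position: [0.6059, 0.0192, 0.1073]
tool_rot: [0.559, 0.829, 0.0, -0.001]
ft_force: [-2.9, -4.2, -6.5]
grip_width: 0.0251
grip_force: 30.0
```

```bash
python3 m.py
```

```text
F Mz tau6 yaw z q6 [-2.5984 -4.383  -7.5093 -0.2056 -0.1894  1.9542  0.1073 -0.5367] sd [0.018 0.002] 16.325
```

Emit:
{"op": "arm_command", "data": {
  "deltas": [-1,0,0,0,-0.025,-1,0,0,0,0]
}}

```text
time: 16.58
position: [0.6059, 0.0193, 0.1073]
tool_rot: [0.549, 0.836, 0.0, -0.001]
ft_force: [-1.9, -5.4, -8.1]
grip_width: 0.0252
grip_force: 30.0
```

```bash
python3 m.py
```

```text
F Mz tau6 yaw z q6 [-2.7155 -4.2938 -7.1973 -0.2077 -0.2174  1.9791  0.1073 -0.5616] sd [0.038 0.001] 16.875
```

Emit:
{"op": "arm_command", "data": {
  "deltas": [-1,0,0,0,0,-1,0,0,0,-0.025,-1,0,0,0,0],
  "newtons": 42
}}

```text
time: 17.25
position: [0.606, 0.0193, 0.1073]
tool_rot: [0.539, 0.843, 0.0, -0.001]
ft_force: [-3.0, -3.5, -6.9]
grip_width: 0.0248
grip_force: 42.0
```

```bash
python3 m.py
```

```text
F Mz tau6 yaw z q6 [-3.0318 -4.5761 -7.9202 -0.2309 -0.2503  2.0038  0.1073 -0.5865] sd [0.033 0.001] 17.55
```

The stop is reached at about 0.24 N m. I'll let go, rise and check that the knob stays up.

Emit:
{"op": "arm_command", "data": {
  "deltas": [0.3,0,0,0,0,0.3,0,0,0,0,0.3,0,0,0,0,0.3,0,0,0,0,0.3,0,0,-0.02,0,0.3,0,0,-0.03,0,0.3,0,0,-0.03,0,0.3,0,0,-0.01,0,0.3,0,0,0,0],
  "newtons": 30
}}

```text
time: 18.68
position: [0.6067, 0.019, 0.1977]
tool_rot: [0.537, 0.844, 0.0, 0.001]
ft_force: [-0.2, -0.9, -0.2]
grip_width: 0.0565
grip_force: 0.0
```

```bash
python3 s.py
python3 - <<'E'
from h import *
for n in("wrist","top"):
    shot(n,n+"4"); Q=cloud(n+"4").reshape(-1,3)
    t=Q[(Q[:,2]>.14)&(Q[:,2]<.18)&(np.hypot(Q[:,0]-.606,Q[:,1]-.019)<.02)]
    print(n,len(t),np.percentile(t,[2,50,98],axis=0).round(4).tolist() if len(t) else 0)
    p=Q[(Q[:,2]>.114)&(Q[:,2]<.13)&(np.hypot(Q[:,0]-.521,Q[:,1]-.028)<.02)]
    print("post",len(p),np.percentile(p,[2,50,98],axis=0).round(4).tolist() if len(p) else 0)
E
```

```text
time 18.675
position [0.6067 0.019  0.1977]
ft_force [-0.1852 -0.9474 -0.1771]
moment [-0.1094  0.0448 -0.0444]
grip_width 0.0565
grip_force 0.0
q6 -0.591 yaw 2.009
wrist 1144 [[0.5923, 0.0085, 0.1455], [0.6036, 0.0226, 0.1637], [0.6166, 0.0322, 0.1676]]
post 433 [[0.5128, 0.0197, 0.122], [0.5211, 0.0282, 0.1241], [0.5294, 0.0364, 0.1256]]
top 0 0
post 0 0
```

View pics/wrist4.png

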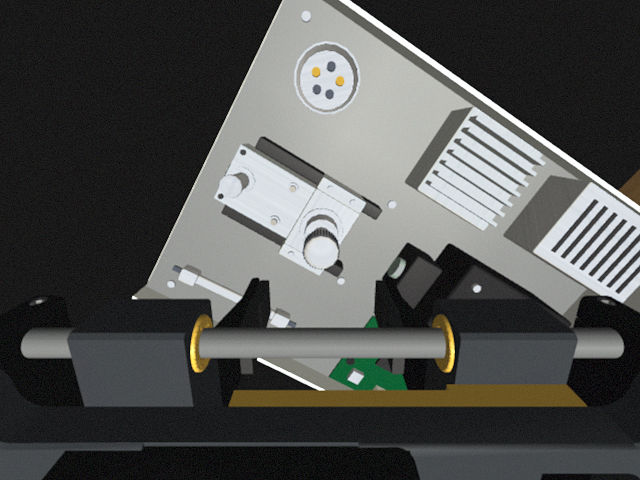

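The wrist view shows the knob up at (321,245), 14 mm higher than before, and staying there. The post is at (233,187) and the bystanders are unmoved. Next I go to the post with the fingers across the bay.

Emit:
{"op": "arm_command", "data": {
  "deltas": [0.3,0.0112,-0.0184,0,0,0.3,0.0112,-0.0184,0,0,0.3,0.0112,-0.0184,0,0,0.3,0.0112,-0.0184,0,0,0.3,0,0,0,-0.173,0.3,0,0,0,-0.173,0.3,0,0,0,-0.173,0.3,0,0,0,-0.173,0.3,0,0,0,-0.173,0.3,0,0,0,-0.173,0.3,0,0,0.025,0,0.3,0,0,0.025,0],
  "newtons": 15
}}

```text
time: 20.27
position: [0.5201, 0.0284, 0.1457]
tool_rot: [0.047, 0.999, 0.0, -0.001]
ft_force: [-0.3, -0.0, -0.1]
grip_width: 0.0567
grip_force: 0.0
```

```bash
python3 s.py
python3 - <<'E'
from h import *
shot("wrist","w5"); Q=cloud("w5").reshape(-1,3)
p=Q[(Q[:,2]>.114)&(Q[:,2]<.13)&(np.hypot(Q[:,0]-.521,Q[:,1]-.028)<.02)]
print("post",len(p),np.percentile(p,[2,50,98],axis=0).round(4).tolist() if len(p) else 0)
E
```

```text
time 20.275
position [0.5201 0.0284 0.1457]
ft_force [-0.35   -0.0453 -0.0602]
moment [ 0.0539  0.0476 -0.0094]
grip_width 0.0567
grip_force 0.0
q6 -1.636 yaw 3.047
post 542 [[0.5119, 0.0188, 0.1213], [0.5199, 0.0271, 0.1243], [0.5286, 0.0353, 0.1257]]
```

Emit:
{"op": "arm_command", "data": {
  "deltas": [0.3,0,-0.0008,0.02,0,0.3,0,0,0.02,0,0.3,0,0,0.02,0,0.3,0,0,0.012,0,0.3,0,0,0.006,0,0.3,0,0,0,0,-1,0,0,0,0,-1,0,0,0,0,-1,0,0,0,0,-1,0,0,0,0,-1,0,0,0,0,-1,0,0,0,0]
}}

```text
time: 21.82
position: [0.5207, 0.0274, 0.0695]
tool_rot: [0.047, 0.999, -0.0, 0.0]
ft_force: [-0.1, -0.6, 1.6]
grip_width: 0.0172
grip_force: 15.0
```

```bash
python3 s.py
```

```text
time 21.825
position [0.5207 0.0274 0.0695]
ft_force [-0.1205 -0.6132  1.626 ]
moment [-0.1015  0.1104 -0.0055]
grip_width 0.0172
grip_force 14.9999
q6 -1.638 yaw 3.047
```

Emit:
{"op": "arm_command", "data": {
  "deltas": [-1,0.002,0,0,0,-1,0.004,0,0,0,-1,0.004,0,0,0,-1,0,0,0,0]
}}

```text
time: 22.32
position: [0.5101, 0.0284, 0.0695]
tool_rot: [0.047, 0.999, -0.0, -0.0]
ft_force: [1.3, 0.4, 0.5]
grip_width: 0.0175
grip_force: 15.0
```

```bash
python3 s.py
```

```text
time 22.325
position [0.5101 0.0284 0.0695]
ft_force [1.3018 0.351  0.4923]
moment [-0.1569 -0.2415  0.0108]
grip_width 0.0175
grip_force 14.9999
q6 -1.639 yaw 3.047
```

Emit:
{"op": "arm_command", "data": {
  "deltas": [-1,0.005,0,0,0,-1,0.005,0,0,0,-1,0.005,0,0,0,-1,0.005,0,0,0,-1,0.005,0,0,0,-1,0.005,0,0,0,-1,0.005,0,0,0,-1,0.005,0,0,0,-1,0.005,0,0,0,-1,0.003,0,0,0,-1,0,0,0,0]
}}

```text
time: 23.7
position: [0.462, 0.0332, 0.0693]
tool_rot: [0.047, 0.999, 0.0, -0.001]
ft_force: [1.6, 2.1, 3.0]
grip_width: 0.0179
grip_force: 15.0
```

```bash
python3 m.py; python3 s.py
```

```text
F Mz tau6 yaw z q6 [-3.5000e-03  2.0687e+00  4.3890e+00  1.4400e-02 -3.2000e-03  3.0468e+00
  6.9300e-02 -1.6464e+00] sd [0.011 0.001] 24.0
time 24.0
position [0.462  0.0332 0.0693]
ft_force [-0.2344  1.7435  4.6526]
moment [0.3444 0.0804 0.0274]
grip_width 0.0174
grip_force 15.0001
q6 -1.646 yaw 3.047
```

Moved 58 mm. Now small steps to the stop.

Emit:
{"op": "arm_command", "data": {
  "deltas": [-1,0.001,0,0,0,-1,0.001,0,0,0,-1,0.0005,0,0,0,-1,0,0,0,0]
}}

```text
time: 24.5
position: [0.461, 0.0332, 0.0694]
tool_rot: [0.047, 0.999, 0.0, 0.0]
ft_force: [3.1, 3.1, 1.6]
grip_width: 0.0174
grip_force: 15.0
```

```bash
python3 m.py; python3 s.py
```

```text
F Mz tau6 yaw z q6 [ 3.6602e+00  3.5620e+00  1.8270e+00 -6.0000e-03  1.9000e-03  3.0466e+00
  6.9400e-02 -1.6468e+00] sd [0.028 0.001] 24.8
time 24.8
position [0.461  0.0333 0.0694]
ft_force [3.851  3.4851 2.2046]
moment [ 0.6274 -0.617   0.0054]
grip_width 0.0173
grip_force 15.0
q6 -1.647 yaw 3.047
```

Emit:
{"op": "arm_command", "data": {
  "deltas": [-1,0.001,0,0,0,-1,0.001,0,0,0,-1,0,0,0,0]
}}

```text
time: 25.18
position: [0.4611, 0.0332, 0.0695]
tool_rot: [0.048, 0.999, -0.0, 0.003]
ft_force: [6.4, 4.0, -1.9]
grip_width: 0.0172
grip_force: 15.0
```

```bash
python3 m.py; python3 s.py
```

```text
F Mz tau6 yaw z q6 [ 6.7448e+00  4.1156e+00 -9.7500e-01 -4.9000e-03  6.0000e-04  3.0463e+00
  6.9500e-02 -1.6472e+00] sd [0.029 0.   ] 25.475
time 25.475
position [0.4611 0.0332 0.0695]
ft_force [ 5.9138  3.793  -0.6124]
moment [ 0.7197 -1.0365  0.0534]
grip_width 0.0174
grip_force 15.0001
q6 -1.647 yaw 3.046
```

Emit:
{"op": "arm_command", "data": {
  "deltas": [-1,-0.0015,0,0,0,-1,-0.001,0,0,0,0.3,0,0,0,0,0.3,0,0,0,0,0.3,0,0,0,0,0.3,0,0,0,0,0.3,0,0,-0.02,0,0.3,0,0,-0.035,0,0.3,0,0,-0.045,0,0.3,0,0,-0.045,0,0.3,0,0,-0.02,0,0.3,0,0,0,0]
}}

```text
time: 26.98
position: [0.4618, 0.033, 0.2357]
tool_rot: [0.047, 0.999, -0.0, 0.002]
ft_force: [0.5, -0.9, -0.5]
grip_width: 0.0566
grip_force: 0.0
```

```bash
python3 s.py
python3 - <<'E'
from h import *
a,d,p=shot("wrist","w6"); Q=cloud("w6").reshape(-1,3)
p=Q[(Q[:,2]>.114)&(Q[:,2]<.13)&(np.hypot(Q[:,0]-.461,Q[:,1]-.033)<.02)]
print("post",len(p),np.percentile(p,[2,50,98],axis=0).round(4).tolist() if len(p) else 0)
b,d,p=shot("scene","s6"); Q=cloud("s6").reshape(-1,3)
t=Q[(Q[:,2]>.14)&(Q[:,2]<.18)&(np.hypot(Q[:,0]-.606,Q[:,1]-.019)<.015)]
print(len(t),np.percentile(t,[2,50,98],axis=0).round(4).tolist() if len(t) else 0)
o=np.zeros((480,800,3),np.uint8); o[:300,:400]=cv2.resize(a,(400,300)); o[:400,400:]=cv2.resize(b[190:390,200:400],(400,400))
cv2.imwrite('pics/j6.png',o[:,:,::-1])
E
```

```text
time 26.975
position [0.4618 0.033  0.2357]
ft_force [ 0.476  -0.8566 -0.538 ]
moment [-0.0248 -0.0036 -0.0278]
grip_width 0.0566
grip_force 0.0
q6 -1.647 yaw 3.047
post 294 [[0.4525, 0.0247, 0.1219], [0.4605, 0.033, 0.1243], [0.4688, 0.0412, 0.1257]]
87 [[0.5977, 0.0088, 0.142], [0.6114, 0.0218, 0.1602], [0.6201, 0.0335, 0.1669]]
```

View pics/j6.png

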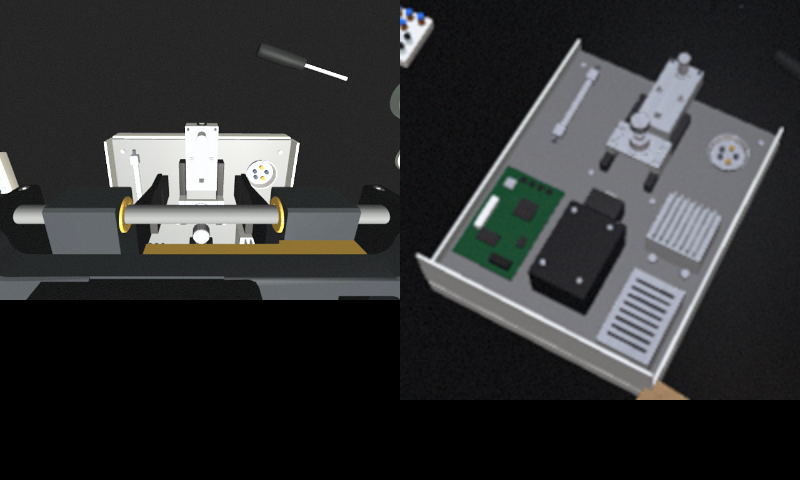

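The pictures show the carriage drawn out, with the post at (683,60) in the right-hand one. The knob is still up at (641,120), and the column, dish and driver are where they were. The post has moved 60 mm.

```bash
python3 -c "
from rig import order;print(order.hand_in())"
```

```text
the job is handed in; nothing more can be done
None
```

The job is handed in: the lock screw is wound up to its stop at about 0.24 N m and stays up by itself, and the carriage was then drawn out 60 mm to its end stop; my first grip missed the knurl and pressed on the knob's dome with about 10 N before I re-gripped lower.

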